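# Lengthen the desk fan's telescopic arm by one hole

### The job

Two telescopic arms are fixed to the gaming desk; make the one that carries the little round fan one hole longer. Press its orange spring button down flush with the sleeve, slide the sleeve towards its fan end past the button, and stop when the button snaps up in the very next hole, then take the hand away. Leave the arm with the glass cup as it is.

Things in the scene. Friction and masses are not known exactly. Their poses are not given: they have to be found in the camera images.
- fan_pin (a point): Top centre of the fan arm's orange spring button, 30 mm (y) x 14 mm, flat top 14 mm long, 45 deg ramps at both y ends. It sits on the fixed steel inner tube and only moves up and down; free, it stands 9 mm over the sleeve's top face (69 mm over the desk). Axes: z up, y along the tube; the sleeve slides over it towards -y. About 5 N brings it flush. It locks the sleeve unless within 4 mm of flush.
- fan_plate (a point): On the fan arm's sleeve: black upright thumb plate, 40 mm wide across the tube, 18 mm high, 6 mm thick. Point: foot of the face towards the button, level with the sleeve's top face (60 mm over the desk), 20 mm from the button's centre in -y at the start. Moves with the sleeve; same axes as fan_pin. Shut fingertips holding the button flush can push this face in -y, taking the sleeve along.
- fan_slide (a joint): Travel (m) of the fan arm's sleeve: square aluminium tube 40 x 40 x 260 mm, a round 84 mm fan with teal blades at its -y end, black foot of the inner tube at +y. 0 = button in first hole, 0.050 = next hole (2 mm play), 0.100 = third; grows towards -y of fan_pin. Holes 34 x 18 mm in a 3 mm wall. Pushing takes 6 to 10 N while the hole's edge rides over the flush button; stays where left.
- cup_slide (a joint): The same for the other arm, alike in size, button and plate, but with a ring holder and a green glass cup (68 mm wide, 66 mm high) at its end instead of the fan. 0 at the start; leave alone. The arms lie side by side across the desk, 180 mm or more apart where the buttons are; either may be the nearer to the robot.

How it is judged:
By the outcome, as a careful person would: the job done as asked, in the order asked, and still so for the second after the job is handed in, with the robot touching nothing.
It also fails if it takes over 32 s, if anything falls off the work surface, if the arm or the gripper's body presses on something with over 40 N, if the wrist force passes 120 N, or if a joint passes its speed limit or range.

### The arm

A 6-joint arm with a two-finger parallel gripper is mounted at the origin on the work surface. World frame = base frame: x ahead of the robot, y to its left, z up, the work surface at z = 0. Lengths are in m, angles in rad, forces in N, time in s.
With the tool pointing down it reaches from about 0.4 to 0.825 m from the base axis. Payload 7 kg.
Tool frame: the origin (TCP) lies midway between the tips of the shut fingers; the grasp point (between the pads) lies 19 mm behind it; y points along the fingers, z is the direction in which the jaws open and shut, and the axes are right-handed (so a half turn about y gives the same grasp; the last joint's range is limited). The gripper opens to 88 mm and grips with 3 to 60 N. Pads are 19 mm wide; open, the fingers measure 130 mm over their backs; the gripper's body (78 mm by 193 mm) begins 47 mm behind the grasp point.
Start: joints at [1.549, 0.359, 0.012, 0, -1.224, -0.288], TCP at [0.206, 0.643, 0.194] pointing down, gripper open.
Joint ranges: [-3.07, 3.07], [-1.43, 2.12], [-1.02, 1.25], [-3.03, 1.67], [-3.05, -0], [-3.03, 3.03]. Speed limits (rad/s): [2.39, 2.39, 3.01, 3.14, 3.14, 3.14].

### API

Orientations are given as [roll, pitch, yaw] about the fixed x, y, z axes, in that order (R = Rz(yaw) Ry(pitch) Rx(roll)).
In Python, from station import arm gives the robot as it stands.
- The arm moves only by the tool move_arm, never from a script. Its argument "deltas" is a list of rows, each an object with "dp": the shift along the tool's x, y, z in mm, a list of three; "rotation": the turn, a rotation vector about the tool's x, y, z in degrees, a list of three. A call has 1 to 5 rows; each row shifts and turns the pose as measured when the row begins, along the tool's axes as they then stand; what a row does not reach is not made up. A row lasts 1/12 s, in which the tool goes at most 41.7 mm and 7.16 degrees, less where a joint would pass 70% of its speed; a pose out of reach is approached as far as the arm can. A call is refused whole if a number of a shift passes 41.7 or a number of a turn 7.16, either way. A call with a gripper value outside its range is refused whole. "jaw" is the closure in counts, from 0 (fully open) to 255 (shut), set as the call begins (left out, the last holds). The fingers move at their own pace and stop on an object; "squeeze" is the grip in N (left out, the last holds). Time passes only in rows, so rows that do not move let the fingers close. It gives the time, the measured TCP pose, the force and the opening at its end, in the units of the state.
- arm.get_state(): the state, without advancing time (a new reading comes with each control period).
- arm.grab_frame(name): name is "scene" or "top" or "wrist"; returns a dict with "pixels" (400x640x3 uint8, red, green, blue), "z_map" (400x640 float32, m along the optical axis (not along the pixel's ray), 0 where there is no reading), "fx", "fy", "cx", "cy" (pixels), "cam_to_world" (4x4, takes a point from camera to world coordinates); the wrist camera has in their place "mount" (4x4, takes a point from camera to tool coordinates, whose origin is the TCP and whose axes are the tool frame's). Camera axes: x right, y down, z forward; pixel columns grow to the right and rows downward; lengths in m; the calibration is good to about 2 mm. A picture is of the moment at which its call begins: read the wrist's pose just before it.
- arm.job_done(): hands the job in, once; it reports no verdict.
The state is a dict: "t": time; "q": joint angles; "qd": joint speeds; "joint_efforts": joint torques, N m; "eef_pos": TCP position; "ee_rot": TCP orientation; "force": force on the tool from outside, world axes, zero at the start; "moment": the same for the moment, N m; "width": finger opening in m.
Only numpy, scipy, OpenCV 4.12 (cv2) and the standard library are available. Lean on these libraries where they do the work, as an engineer would, in place of code of your own. Each camera call takes 0.05 s, during which the arm holds its last target.

## Working session

There is one attempt and no reset: what is moved stays moved. The work goes in short steps, Python scripts to look and compute and a tool call to move; the robot and the scene stay as the last step left them, time stands still between calls to the robot, and variables do not carry over. Pictures are saved under pics/ and viewed, and the job is handed in when it is done.

Besides the shell and the picture viewer there is one more tool, called after ">>>" by a JSON object that holds its "fn" and its "kwargs", one argument or row to a line. move_arm: Moves the arm, as the interface text tells. Its arguments: {"type":"object","properties":{"deltas":{"type":"array","items":{"type":"object","properties":{"dp":{"type":"array","items":{"type":"number"}},"rotation":{"type":"array","items":{"type":"number"}}}}},"jaw":{"type":"number"},"squeeze":{"type":"number"}},"required":["deltas"]}

```bash
mkdir -p pics; ls; cat > h.py <<'E'
import numpy as np, cv2
from station import arm
def snap(name,fn):
    st=arm.get_state(); f=arm.grab_frame(name)
    cv2.imwrite('pics/'+fn,np.ascontiguousarray(f['pixels'][...,::-1]))
    np.savez('pics/'+fn+'.npz',**{k:v for k,v in f.items()},pos=st['eef_pos'],rot=st['ee_rot'])
    return f
def cloud(f,T):
    z=f['z_map'];v,u=np.mgrid[:z.shape[0],:z.shape[1]]
    P=np.stack([(u-f['cx'])*z/f['fx'],(v-f['cy'])*z/f['fy'],z],-1)
    return P@T[:3,:3].T+T[:3,3]
E
python3 - <<'E'
from h import *
f=snap('scene','s0.png'); snap('top','t0.png')
s=arm.get_state(); print(s)
E
```

```text
pics
{'t': 0.1, 'q': array([ 1.54909976e+00,  3.59322302e-01,  1.11543046e-02, -2.58959793e-04,
       -1.22408155e+00, -2.88069073e-01]), 'qd': array([ 2.70797892e-04, -5.26117360e-04,  2.21569645e-03,  4.34636403e-05,
        1.75687282e-04,  1.42181191e-03]), 'joint_efforts': array([-1.46288930e-03, -5.84162557e+01,  2.93752581e+01,  7.01554567e+00,
        1.02061545e-02, -4.42199075e-05]), 'eef_pos': array([0.20568538, 0.64240587, 0.19342245]), 'ee_rot': array([-1.56933382e+00,  1.79474204e-04,  2.83173897e+00]), 'force': array([0.5919964 , 0.32459612, 0.87707058]), 'moment': array([-0.0052621 , -0.03767985,  0.01453973]), 'width': 0.08761862466611965}
```

View pics/s0.png

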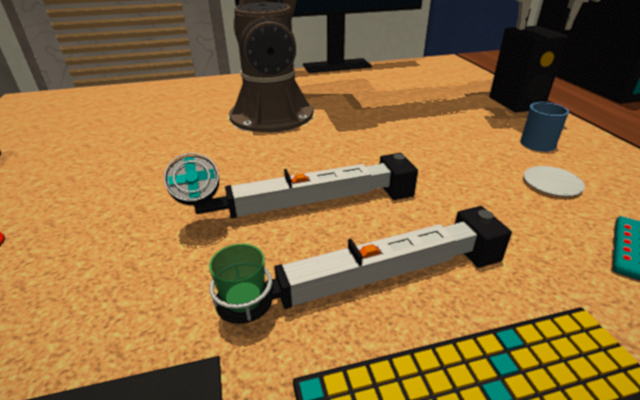

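View pics/t0.png

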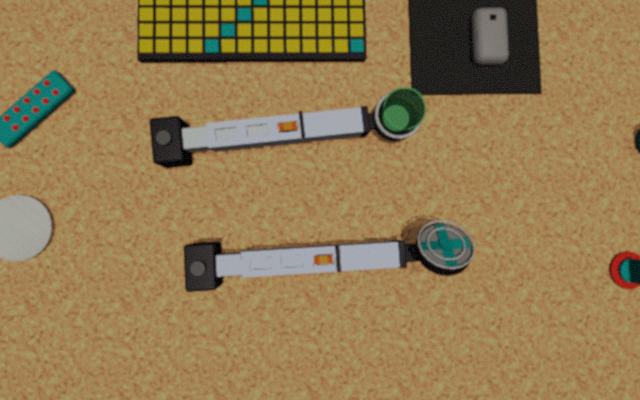

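The fan arm is the one nearer the robot. In the top view its button is at about (323,260), its plate at (338,258) and its foot at (200,267). The cup arm's button is at (288,127). Next I measure these.

```bash
python3 - <<'E'
from h import *
for n in ['top','scene']:
    f=dict(np.load(f"pics/{n[0]}0.png.npz")); W=cloud(f,f['cam_to_world']); p=f['pixels'].astype(int)
    m=(p[...,0]>150)&(p[...,1]<140)&(p[...,1]>50)&(p[...,2]<60)&(p[...,0]-p[...,1]>70)&(W[...,2]>.055)&(W[...,2]<.08)
    k,l,s,c=cv2.connectedComponentsWithStats(m.astype(np.uint8))
    for i in range(1,k):
        if s[i,4]>8:
            P=W[l==i]; print(n,s[i],c[i],P.mean(0).round(4),P.min(0).round(4),P.max(0).round(4))
            t=P[P[:,2]>P[:,2].max()-.003]; print('  top',t.mean(0).round(4),len(t))
f=dict(np.load("pics/t0.png.npz")); W=cloud(f,f['cam_to_world']); p=f['pixels'].astype(int)
print(f['cam_to_world'].round(3),f['fx'])
for v in range(238,284,3): print(v,[tuple((W[v,u]*1000).round(0).astype(int)) for u in (220,260,300,323,338,341,370,395)])
# sleeve axis: fit edges over the sleeve
z=W[...,2]
m=(z>.056)&(z<.064); m[:200]=0; m[:, :240]=0;m[:,400:]=0; m[300:]=0
P=W[m][:,:2]; r=cv2.minAreaRect((P*1000).astype(np.float32)); print(r)
vx=cv2.fitLine((P*1000).astype(np.float32),cv2.DIST_HUBER,0,.01,.01).ravel(); print(vx)
m=(z>.066)&(z<.085); m[:200]=0;m[300:]=0;m[:,:328]=0;m[:,350:]=0
print('plate',W[m].mean(0),W[m].min(0),W[m].max(0))
E
```

```text
top [292 122   4   7  24] [293.5        125.20833333] [0.6713 0.0307 0.0682] [0.6664 0.0282 0.0638] [0.6771 0.0331 0.0718]
  top [0.6706 0.0321 0.0699] 10
top [279 124   4   7  22] [280.77272727 126.63636364] [0.6695 0.0512 0.0667] [0.6642 0.0491 0.062 ] [0.6744 0.0542 0.0698]
  top [0.6692 0.0499 0.0684] 9
top [329 255   3   8  16] [329.75 258.75] [ 0.4568 -0.0234  0.0676] [ 0.4518 -0.0255  0.066 ] [ 0.4626 -0.0221  0.0697]
  top [ 0.4565 -0.023   0.0683] 10
top [315 257   4   7  24] [316.375      259.83333333] [ 0.4555 -0.0022  0.0665] [ 0.4505 -0.0048  0.0622] [ 4.603e-01 -1.000e-04  7.110e-02]
  top [ 0.4552 -0.0036  0.0693] 6
scene [292 174  16   9  62] [298.53225806 177.01612903] [ 0.4579 -0.0175  0.068 ] [ 0.4468 -0.03    0.0584] [4.654e-01 4.000e-04 7.130e-02]
  top [ 0.4578 -0.0162  0.0696] 42
scene [360 245  20  11 114] [368.10526316 249.25438596] [0.6725 0.0369 0.0682] [0.6657 0.0258 0.0588] [0.6798 0.0553 0.0711]
  top [0.6728 0.0378 0.0695] 74
[[-0.018 -0.998  0.061  0.516]
 [-0.999  0.016 -0.041  0.023]
 [ 0.04  -0.061 -0.997  0.732]
 [ 0.     0.     0.     1.   ]] 417.
[... 5503 characters left out ...]
(-1)), (np.int64(412), np.int64(-141), np.int64(2))]
283 [(np.int64(418), np.int64(155), np.int64(36)), (np.int64(412), np.int64(93), np.int64(1)), (np.int64(410), np.int64(24), np.int64(1)), (np.int64(410), np.int64(-15), np.int64(3)), (np.int64(409), np.int64(-42), np.int64(2)), (np.int64(408), np.int64(-47), np.int64(0)), (np.int64(407), np.int64(-97), np.int64(2)), (np.int64(407), np.int64(-141), np.int64(3))]
((455.295166015625, -8.560455322265625), (41.54171371459961, 258.0989074707031), 2.7309517860412598)
[ 4.5373905e-02 -9.9897009e-01  4.5541107e+02 -7.7009172e+00]
plate [ 0.45635036 -0.03283595  0.07611299] [ 0.43671092 -0.03992403  0.06600703] [ 0.47655458 -0.02021901  0.08191042]
```

```bash
cat >> h.py <<'E'
from scipy.spatial.transform import Rotation as Ro
def rows(target,yaw=3.187,n=5,step=40):
    s=arm.get_state();p=np.array(s['eef_pos']);R=Ro.from_euler('xyz',s['ee_rot'])
    Rt=Ro.from_euler('xyz',[-np.pi/2,0,yaw]); 
    for i in range(n):
        d=np.array(target)-p; L=np.linalg.norm(d); d=d*min(1,step/1000/max(L,1e-9))
        rv=np.degrees((R.inv()*Rt).as_rotvec()); rv=rv*min(1,7/max(abs(rv).max(),1e-9))
        print('dp',(R.inv().apply(d)*1000).round(1).tolist(),'rot',rv.round(2).tolist())
        p=p+d; R=R*Ro.from_rotvec(np.radians(rv))
    print('left',np.linalg.norm(np.array(target)-p))
def show():
    s=arm.get_state();print('t',round(s['t'],3),np.round(s['eef_pos'],4),np.round(s['ee_rot'],4),np.round(s['force'],1),s['width'])
E
python3 - <<'E'
from h import *
A=[]
for n in 'ts':
    f=dict(np.load(f"pics/{n}0.png.npz")); W=cloud(f,f['cam_to_world']);A.append(W[f['z_map']>0])
W=np.concatenate(A)
for y in np.arange(-.35,.75,.05):
    m=(W[:,1]>y)&(W[:,1]<y+.05)
    print(round(y,2),[ (round(float(W[m&(W[:,0]>x)&(W[:,0]<x+.06)][:,2].max()),3) if (m&(W[:,0]>x)&(W[:,0]<x+.06)).any() else None) for x in np.arange(.18,.6,.06)])
rows([.3,.5,.17])
E
```

```text
-0.35 [0.005, 0.005, 0.005, 0.005, 0.006, 0.006, 0.005]
-0.3 [0.005, 0.005, 0.005, 0.005, 0.005, 0.006, 0.005]
-0.25 [0.005, 0.005, 0.005, 0.005, 0.139, 0.118, 0.005]
-0.2 [0.005, 0.005, 0.005, 0.005, 0.139, 0.118, 0.006]
-0.15 [0.005, 0.006, 0.005, 0.006, 0.066, 0.063, 0.006]
-0.1 [0.005, 0.006, 0.005, 0.005, 0.065, 0.062, 0.005]
-0.05 [0.007, 0.005, 0.005, 0.005, 0.082, 0.077, 0.005]
-0.0 [0.006, 0.006, 0.005, 0.005, 0.066, 0.005, 0.006]
0.05 [0.006, 0.005, 0.005, 0.006, 0.065, 0.006, 0.006]
0.1 [0.005, 0.005, 0.005, 0.005, 0.064, 0.006, 0.006]
0.15 [0.004, 0.006, 0.005, 0.068, 0.08, 0.067, 0.006]
0.2 [0.006, 0.005, 0.005, 0.067, 0.068, 0.065, 0.005]
0.25 [0.005, 0.005, 0.005, 0.006, 0.005, 0.005, 0.006]
0.3 [0.005, 0.005, 0.005, 0.005, 0.005, 0.005, 0.005]
0.35 [0.005, 0.005, 0.005, 0.005, 0.006, 0.006, 0.006]
0.4 [0.005, 0.006, 0.005, 0.006, 0.006, 0.015, 0.014]
0.45 [0.005, 0.006, 0.006, 0.006, 0.014, 0.015, 0.014]
0.5 [0.296, 0.006, 0.091, 0.092, 0.015, 0.014, 0.014]
0.55 [0.296, 0.003, 0.092, 0.092, 0.003, 0.01, 0.004]
0.6 [0.198, 0.003, 0.092, 0.092, 0.004, 0.003, 0.003]
0.65 [0.293, 0.293, 0.004, 0.004, 0.003, 0.004, 0.003]
0.7 [0.292, 0.296, 0.003, 0.004, 0.004, 0.003, None]
dp [-30.9, 5.5, 24.8] rot [-0.03, -7.0, 0.0]
dp [-27.7, 5.5, 28.4] rot [-0.03, -7.0, 0.0]
dp [-24.0, 5.4, 31.5] rot [-0.03, -6.35, 0.0]
dp [-20.4, 5.4, 34.0] rot [0.0, 0.0, 0.0]
dp [-6.3, 1.7, 10.5] rot [-0.0, 0.0, -0.0]
left 0.0
```

>>> {"fn": "move_arm", "kwargs": {
  "deltas": [
    {"dp": [-26,0,31],"rotation": [0,-7,0]},
    {"dp": [-22,0,34],"rotation": [0,-7,0]},
    {"dp": [-18,0,36],"rotation": [0,-6.4,0]},
    {"dp": [-14,0,38],"rotation": [0,0,0]},
    {"dp": [-14,0,38],"rotation": [0,0,0]}
  ],
  "jaw": 255,
  "squeeze": 30
}}

```text
t: 0.52
eef_pos: [0.2829, 0.4543, 0.1876]
ee_rot: [-1.562, -0.002, -3.073]
force: [1.5, 0.9, -0.0]
width: 0.0599
```

>>> {"fn": "move_arm", "kwargs": {
  "deltas": [
    {"dp": [-14,0,38],"rotation": [0,0,0]},
    {"dp": [-14,0,38],"rotation": [0,0,0]},
    {"dp": [-14,0,38],"rotation": [0,0,0]},
    {"dp": [-14,0,38],"rotation": [0,0,0]},
    {"dp": [-14,0,38],"rotation": [0,0,0]}
  ]
}}

```text
t: 0.93
eef_pos: [0.365, 0.263, 0.1881]
ee_rot: [-1.56, -0.003, -3.07]
force: [1.8, -0.0, -0.4]
width: 0.0264
```

```bash
python3 - <<'E'
from h import *
show(); rows([.4565,-.005,.16])
E
```

```text
t 0.933 [0.365  0.263  0.1881] [-1.5604 -0.0032 -3.0695] [ 1.8 -0.  -0.4] 0.026442941914228565
dp [-10.1, 4.3, 38.5] rot [-0.6, 1.53, 0.18]
dp [-11.1, 4.0, 38.2] rot [0.0, -0.0, -0.0]
dp [-11.1, 4.0, 38.2] rot [-0.0, -0.0, -0.0]
dp [-11.1, 4.0, 38.2] rot [0.0, -0.0, 0.0]
dp [-11.1, 4.0, 38.2] rot [0.0, -0.0, 0.0]
left 0.08455426692950298
```

>>> {"fn": "move_arm", "kwargs": {
  "deltas": [
    {"dp": [-10,0,38],"rotation": [-0.6,1.5,0.2]},
    {"dp": [-11,0,38],"rotation": [0,0,0]},
    {"dp": [-11,0,38],"rotation": [0,0,0]},
    {"dp": [-11,0,38],"rotation": [0,0,0]},
    {"dp": [-11,0,38],"rotation": [0,0,0]}
  ]
}}

```text
t: 1.35
eef_pos: [0.4288, 0.0661, 0.1888]
ee_rot: [-1.573, 0.002, -3.095]
force: [0.8, 0.7, -0.5]
width: 0.0006
```

```bash
python3 - <<'E'
from h import *
show(); rows([.4565,-.005,.16])
E
```

```text
t 1.35 [0.4288 0.0661 0.1888] [-1.5728e+00  2.0000e-03 -3.0946e+00] [ 0.8  0.7 -0.5] 0.000622984799048199
dp [-11.9, 14.1, 35.5] rot [0.11, 0.09, -0.12]
dp [-12.0, 14.1, 35.4] rot [0.0, 0.0, 0.0]
dp [-0.5, 0.6, 1.4] rot [0.0, -0.0, 0.0]
dp [0.0, 0.0, 0.0] rot [0.0, -0.0, 0.0]
dp [0.0, 0.0, 0.0] rot [0.0, -0.0, 0.0]
left 0.0
```

>>> {"fn": "move_arm", "kwargs": {
  "deltas": [
    {"dp": [-12,14,35],"rotation": [0,0,0]},
    {"dp": [-12,14,35],"rotation": [0,0,0]},
    {"dp": [0,0,0],"rotation": [0,0,0]}
  ]
}}

```text
t: 1.6
eef_pos: [0.4574, -0.0114, 0.1607]
ee_rot: [-1.574, 0.005, -3.099]
force: [0.5, -0.0, -0.2]
width: 0.0005
```

```bash
python3 - <<'E'
from h import *
show(); f=snap('wrist','w1.png');print(f['mount'].round(3)); snap('scene','s1.png')
z=f['z_map']
P=cloud(f,f['mount'])
# fingertips in tool frame
m=(z>0)&(P[...,1]<.005)&(P[...,1]>-.03)&(abs(P[...,0])<.03)&(abs(P[...,2])<.06)
print(m.sum(), P[m].min(0),P[m].max(0))
E
```

```text
t 1.6 [ 0.4574 -0.0114  0.1607] [-1.5737  0.0047 -3.0992] [ 0.5 -0.  -0.2] 0.00053524511029118
[[ 0.     0.957  0.29  -0.077]
 [-0.    -0.29   0.957 -0.19 ]
 [ 1.    -0.    -0.    -0.001]
 [ 0.     0.     0.     1.   ]]Traceback (most recent call last):
  File "<stdin>", line 7, in <module>
    return umr_minimum(a, axis, None, out, keepdims, initial, where)
ValueError: zero-size array to reduction operation minimum which has no identity
```

View pics/w1.png

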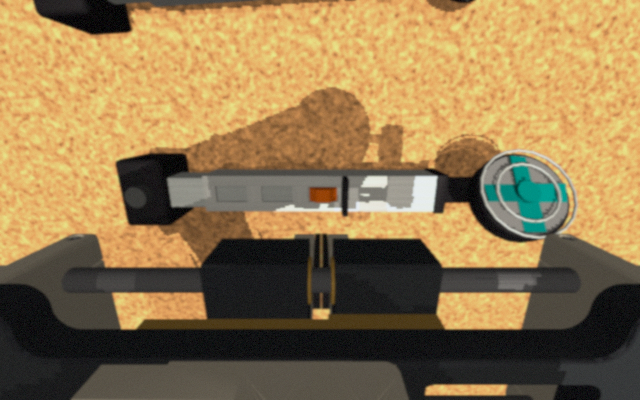

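View pics/s1.png

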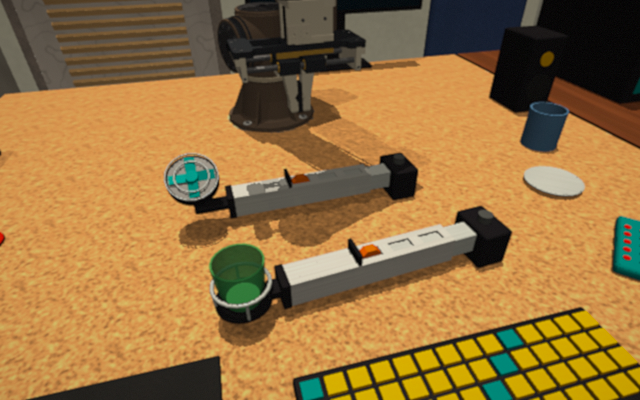

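The wrist image shows the orange button at (322,194), the plate at (345,195) and the fan at (525,192). The shut fingertips are at about (320,240) and look narrow. I'll measure the fingertip thickness and refine the button and plate positions.

```bash
python3 - <<'E'
from h import *
f=dict(np.load("pics/w1.png.npz")); P=cloud(f,f['mount'])
print(f['fx'])
for v in (234,236,238,242,250,270,300): print(v,[(u,*(P[v,u]*1000).round(0).astype(int).tolist()) if f['z_map'][v,u]>0 else (u,) for u in range(290,350,5)])
T=np.eye(4);T[:3,:3]=Ro.from_euler('xyz',f['rot']).as_matrix();T[:3,3]=f['pos']
W=cloud(f,T@f['mount'])
p=f['pixels'].astype(int)
m=(p[...,0]>120)&(p[...,0]-p[...,1]>60)&(p[...,2]<60)&(W[...,2]>.055)&(W[...,2]<.08)
k,l,s,c=cv2.connectedComponentsWithStats(m.astype(np.uint8))
for i in range(1,k):
    if s[i,4]>8: Q=W[l==i];print(s[i],Q.mean(0).round(4),Q.min(0).round(4),Q.max(0).round(4))
m=(W[...,2]>.07)&(W[...,2]<.085);m[:,:335]=0;m[:,355:]=0;m[230:]=0
Q=W[m];print('plate',Q.mean(0).round(4),Q.min(0).round(4),Q.max(0).round(4))
print([(u,*(W[195,u]*1000).round(0).astype(int).tolist(),p[195,u].tolist()) for u in range(305,355,2)])
im=f['pixels'][160:320,260:420,::-1]; cv2.imwrite('pics/w1c.png',cv2.resize(im,None,fx=4,fy=3.7,interpolation=cv2.INTER_CUBIC)[:590])
g=dict(np.load("pics/s1.png.npz"));im=g['pixels'][20:140,200:360,::-1];cv2.imwrite('pics/s1c.png',cv2.resize(im,None,fx=4,fy=4))
E
```

```text
276.7854769010318
234 [(290, 77, 160, -43), (295, -10, -37, -16), (300, -10, -37, -13), (305, -10, -37, -10), (310, -10, -37, -7), (315, -8, -34, -4), (320, 77, 161, -2), (325, -8, -33, 2), (330, -9, -36, 5), (335, -10, -37, 8), (340, -10, -37, 11), (345, -10, -37, 14)]
236 [(290, 80, 161, -43), (295, -9, -39, -16), (300, -9, -39, -13), (305, -10, -40, -10), (310, -10, -40, -7), (315, -8, -36, -4), (320, 80, 160, -2), (325, -8, -35, 2), (330, -10, -40, 5), (335, -9, -39, 8), (340, -9, -39, 11), (345, -9, -39, 14)]
238 [(290, -37, -103, -11), (295, -37, -103, -10), (300, -37, -102, -8), (305, -37, -103, -6), (310, -9, -42, -7), (315, -8, -39, -4), (320, 83, 161, -2), (325, -8, -39, 2), (330, -9, -42, 5), (335, -37, -103, 4), (340, -37, -102, 6), (345, -37, -103, 7)]
242 [(290, -37, -106, -11), (295, -37, -106, -9), (300, -37, -106, -8), (305, -37, -105, -6), (310, -9, -47, -7), (315, -8, -45, -4), (320, 89, 159, -2), (325, -8, -45, 2), (330, -10, -48, 4), (335, -37, -105, 4), (340, -37, -106, 6), (345, -37, -105, 7)]
250 [(290, -37, -111, -10), (295, -37, -111, -9), (300, -37, -111, -
[... 1079 characters left out ...]
67, [136, 63, 8]), (317, 455, -6, 69, [146, 66, 6]), (319, 456, -9, 69, [151, 66, 5]), (321, 455, -11, 68, [151, 68, 12]), (323, 456, -13, 69, [153, 67, 11]), (325, 456, -15, 69, [152, 69, 8]), (327, 456, -17, 69, [149, 65, 5]), (329, 456, -19, 69, [138, 59, 4]), (331, 455, -21, 65, [130, 58, 18]), (333, 455, -24, 64, [144, 64, 12]), (335, 454, -26, 61, [155, 74, 29]), (337, 452, -29, 55, [140, 107, 94]), (339, 454, -30, 60, [139, 134, 126]), (341, 455, -32, 63, [92, 89, 84]), (343, 459, -33, 77, [29, 24, 23]), (345, 459, -35, 77, [33, 27, 27]), (347, 459, -37, 78, [68, 66, 62]), (349, 454, -41, 60, [141, 137, 126]), (351, 454, -44, 58, [161, 156, 147]), (353, 455, -46, 60, [158, 156, 145])]
```

View pics/w1c.png

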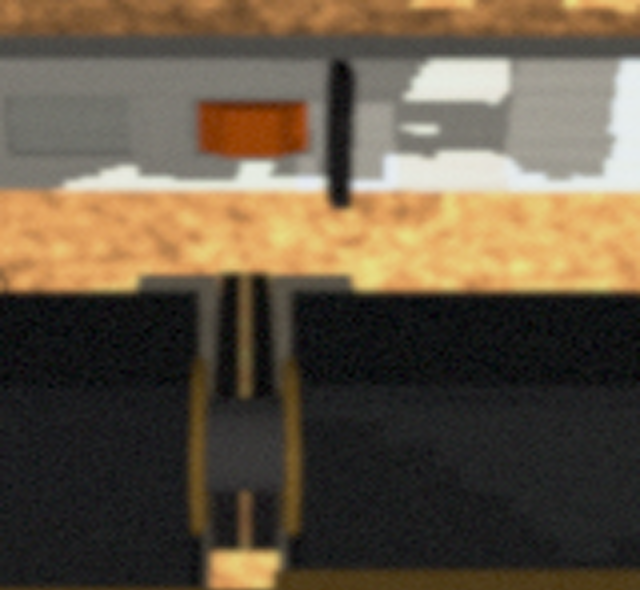

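View pics/s1c.png

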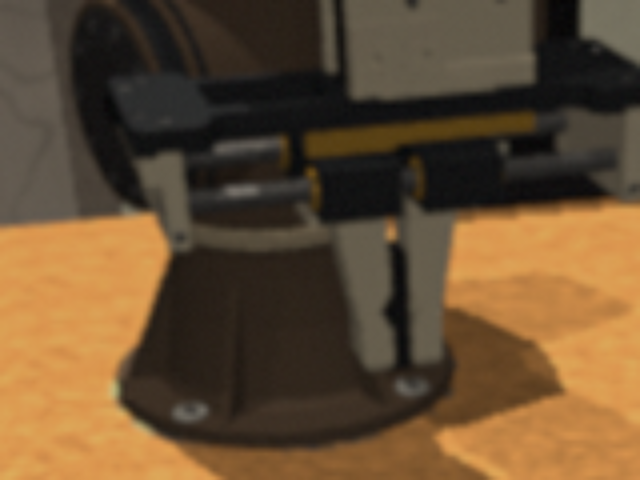

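```bash
python3 - <<'E'
from h import *
w=dict(np.load("pics/w1.png.npz"))
R=Ro.from_euler('xyz',w['rot']).as_matrix()
g=dict(np.load("pics/s1.png.npz"));W=cloud(g,g['cam_to_world'])
T=(W-w['pos'])@R
m=(g['z_map']>0)&(abs(T[...,0])<.04)&(abs(T[...,2])<.06)
for y in range(-60,8,4):
    k=m&(T[...,1]*1000>y)&(T[...,1]*1000<y+4)
    if k.any(): Q=T[k]*1000;print(y,k.sum(),'x',Q[:,0].min().round(1),Q[:,0].max().round(1),'z',Q[:,2].min().round(1),Q[:,2].max().round(1),np.unique(Q[:,2].round(0)).astype(int).tolist())
E
```

```text
-60 53 x -13.9 7.9 z -15.0 18.2 [-15, -13, -11, -10, -8, -7, -6, -2, -1, 0, 1, 3, 4, 5, 9, 10, 11, 12, 13, 14, 15, 16, 17, 18]
-56 62 x -14.0 3.3 z -15.1 17.4 [-15, -14, -13, -11, -10, -9, -8, -7, -6, -5, -4, -2, -1, 0, 1, 2, 3, 4, 5, 7, 8, 10, 11, 13, 14, 15, 16, 17]
-52 60 x -14.3 8.0 z -14.4 17.1 [-14, -13, -11, -10, -9, -8, -7, -6, -5, -4, -3, -2, -1, 0, 1, 2, 3, 4, 5, 6, 7, 8, 10, 12, 13, 15, 16, 17]
-48 49 x -13.6 9.3 z -14.7 17.3 [-15, -14, -13, -11, -10, -9, -8, -7, -6, -5, -4, -3, -2, -1, 0, 1, 2, 3, 5, 7, 8, 10, 12, 14, 15, 16, 17]
-44 55 x -12.9 7.3 z -14.4 17.2 [-14, -13, -12, -11, -10, -9, -8, -7, -6, -5, -4, -3, -2, -1, 0, 2, 3, 4, 5, 7, 8, 9, 10, 11, 12, 13, 14, 15, 17]
-40 46 x -13.7 11.3 z -14.2 17.0 [-14, -13, -11, -9, -8, -7, -6, -5, -4, -3, -2, -1, 0, 1, 2, 4, 5, 6, 7, 8, 9, 11, 12, 14, 15, 16, 17]
-36 13 x -11.4 -8.6 z -9.7 15.1 [-10, -6, -3, -1, 0, 2, 4, 9, 11, 15]
```

>>> {"fn": "move_arm", "kwargs": {
  "deltas": [
    {"dp": [1,25,1],"rotation": [0,0,0]},
    {"dp": [0,25,0],"rotation": [0,0,0]},
    {"dp": [0,20,0],"rotation": [0,0,0]},
    {"dp": [0,0,0],"rotation": [0,0,0]}
  ]
}}

```text
t: 2.03
eef_pos: [0.4587, -0.0058, 0.0928]
ee_rot: [-1.577, 0.013, -3.097]
force: [-0.6, 0.2, -0.3]
width: 0.0003
```

```bash
python3 - <<'E'
from h import *
show(); f=snap('scene','s2.png'); w=snap('wrist','w2.png')
im=f['pixels'][110:230,200:360,::-1];cv2.imwrite('pics/s2c.png',cv2.resize(im,None,fx=5,fy=5,interpolation=cv2.INTER_CUBIC))
E
```

```text
t 2.033 [ 0.4587 -0.0058  0.0928] [-1.5766  0.0128 -3.0967] [-0.6  0.2 -0.3] 0.0003024089868603797
```

View pics/s2c.png

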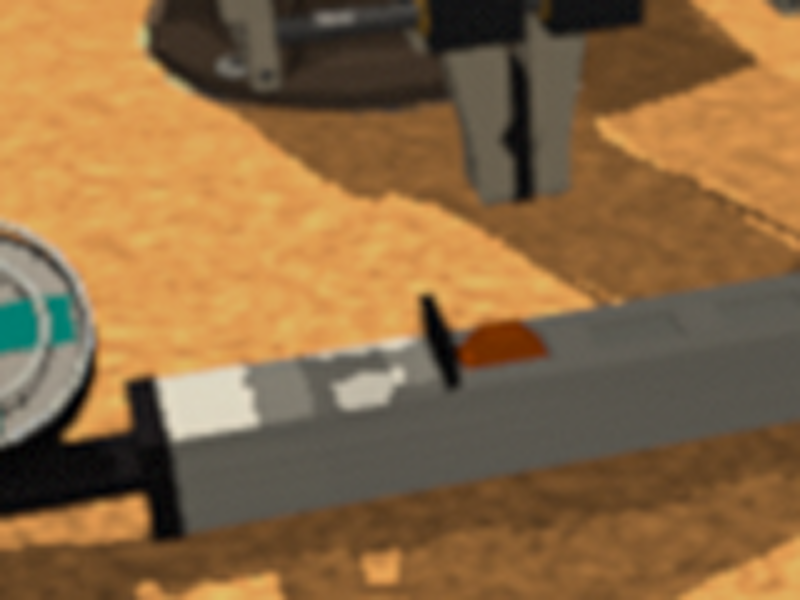

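View pics/w2.png

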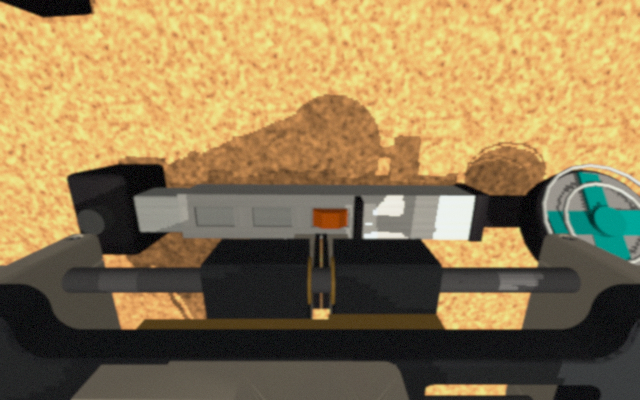

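```bash
python3 - <<'E'
from h import *
show()
A=[]
for n in ('t0','s0'):
    f=dict(np.load(f"pics/{n}.png.npz")); W=cloud(f,f['cam_to_world']);W=W[f['z_map']>0]
    m=(abs(W[:,0]-.47)<.06)&(W[:,1]<-.1)&(W[:,1]>-.3)&(W[:,2]>.09)
    Q=W[m];print(n,Q.min(0),Q.max(0))
    for z in np.arange(.06,.14,.01):
        q=W[(abs(W[:,0]-.47)<.06)&(W[:,1]<-.142)&(W[:,1]>-.3)&(abs(W[:,2]-z)<.005)]
        if len(q): print(round(z,2),q[:,1].max().round(3))
g=dict(np.load("pics/s2.png.npz"));st=g
R=Ro.from_euler('xyz',g['rot']).as_matrix();W=cloud(g,g['cam_to_world']);T=(W-g['pos'])@R
m=(g['z_map']>0)&(abs(T[...,0])<.03)&(abs(T[...,2])<.03)
for y in range(-76,8,4):
    k=m&(T[...,1]*1000>y)&(T[...,1]*1000<y+4)
    if k.any(): Q=T[k]*1000;print(y,k.sum(),'x',Q[:,0].min().round(1),np.median(Q[:,0]).round(1),'z',Q[:,2].min().round(1),Q[:,2].max().round(1))
rows([.457,-.013,.075],n=3,step=10)
E
```

```text
t 2.133 [ 0.461  -0.0054  0.096 ] [-1.5768  0.0168 -3.0955] [ 0.6 -0.2  0.2] 0.0006148865297870102
t0 [ 0.43187877 -0.23613111  0.09011117] [ 0.5148738  -0.15268555  0.13902798]
0.06 -0.142
0.07 -0.143
0.08 -0.158
0.09 -0.154
0.1 -0.153
0.11 -0.153
0.12 -0.153
0.13 -0.157
0.14 -0.172
s0 [ 0.44455821 -0.23854484  0.09005378] [ 0.51771895 -0.15490705  0.13791723]
0.06 -0.142
0.07 -0.171
0.08 -0.16
0.09 -0.157
0.1 -0.155
0.11 -0.155
0.12 -0.156
0.13 -0.161
0.14 -0.181
-76 60 x -13.1 -11.8 z -16.5 22.8
-72 52 x -14.3 -11.4 z -16.3 22.2
-68 52 x -14.3 -11.5 z -16.0 21.3
-64 48 x -13.5 -11.6 z -14.4 20.4
-60 44 x -13.7 -11.1 z -14.1 19.8
-56 49 x -14.2 -11.5 z -12.1 19.2
-52 51 x -13.9 -11.5 z -12.2 18.3
-48 44 x -14.2 -11.1 z -13.8 18.8
-44 45 x -13.0 -11.3 z -13.6 18.5
-40 44 x -14.5 -11.5 z -13.7 18.4
-36 15 x -11.8 -10.3 z -11.6 15.9
dp [2.1, 9.2, 3.3] rot [0.35, 0.04, -0.96]
dp [1.9, 9.3, 3.3] rot [0.0, -0.0, -0.0]
dp [0.5, 2.4, 0.9] rot [-0.0, 0.0, -0.0]
left 0.0
```

>>> {"fn": "move_arm", "kwargs": {
  "deltas": [
    {"dp": [3,8,4],"rotation": [0.4,0,-1]},
    {"dp": [1,6,3],"rotation": [0,0,0]},
    {"dp": [0,0,0],"rotation": [0,0,0]}
  ]
}}

```text
t: 2.38
eef_pos: [0.4598, -0.0105, 0.0847]
ee_rot: [-1.571, 0.004, -3.091]
force: [-0.2, 0.5, -0.3]
width: 0.0006
```

```bash
python3 - <<'E'
from h import *
show()
rows([.457,-.013,.065],n=3,step=10)
E
```

```text
t 2.383 [ 0.4598 -0.0105  0.0847] [-1.5707  0.0038 -3.0912] [-0.2  0.5 -0.3] 0.0005761482600292763
dp [1.5, 9.8, 1.2] rot [-0.01, 0.28, -0.22]
dp [1.4, 9.8, 1.2] rot [-0.0, 0.0, -0.0]
dp [0.0, 0.1, 0.0] rot [0.0, -0.0, -0.0]
left 0.0
```

>>> {"fn": "move_arm", "kwargs": {
  "deltas": [
    {"dp": [2,7,2],"rotation": [0,0.3,-0.3]},
    {"dp": [1,5,1],"rotation": [0,0,0]},
    {"dp": [0,4,0],"rotation": [0,0,0]}
  ]
}}

```text
t: 2.63
eef_pos: [0.4583, -0.0134, 0.0694]
ee_rot: [-1.572, 0.002, -3.097]
force: [-0.2, 0.8, -0.3]
width: 0.0002
```

>>> {"fn": "move_arm", "kwargs": {
  "deltas": [
    {"dp": [1,4,0],"rotation": [0,0,0]},
    {"dp": [1,4,0],"rotation": [0,0,0]}
  ]
}}

```text
t: 2.8
eef_pos: [0.4562, -0.0138, 0.0605]
ee_rot: [-1.572, 0.002, -3.097]
force: [0.3, -0.0, -0.3]
width: 0.0001
```

```bash
python3 - <<'E'
from h import *
show(); f=snap('scene','s3.png'); w=snap('wrist','w3.png')
im=f['pixels'][110:230,200:360,::-1];cv2.imwrite('pics/s3c.png',cv2.resize(im,None,fx=5,fy=5,interpolation=cv2.INTER_CUBIC))
show()
E
```

```text
t 2.8 [ 0.4562 -0.0138  0.0605] [-1.5718e+00  1.8000e-03 -3.0974e+00] [ 0.3 -0.  -0.3] 0.00010451682359349595
t 2.9 [ 0.4555 -0.0139  0.0601] [-1.5714e+00  4.0000e-04 -3.0973e+00] [-0.1  0.5  0.1] 0.0004569194076008839
```

View pics/s3c.png

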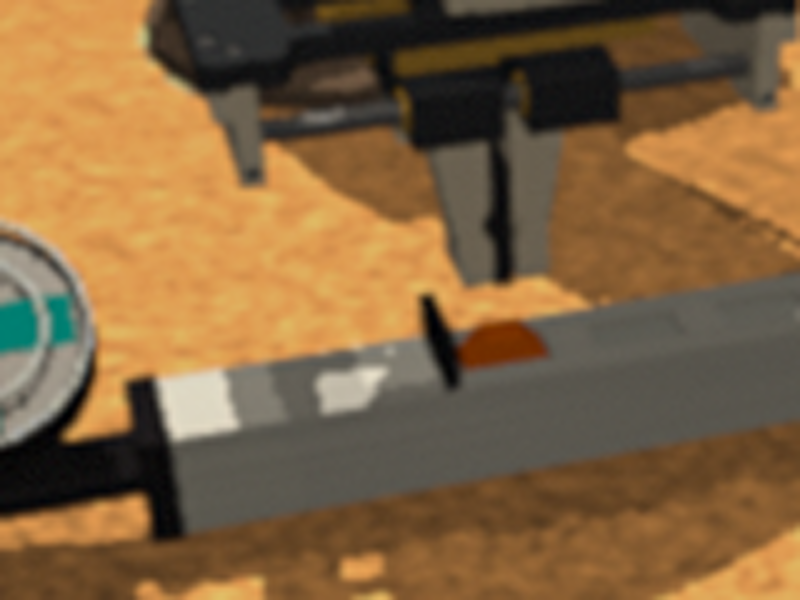

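There's no contact at a reported TCP height of 0.060. The images explain it: the fingertips end about 36 mm above the reported TCP. I'll keep going down in small steps and watch the force.

>>> {"fn": "move_arm", "kwargs": {
  "deltas": [
    {"dp": [0,5,0],"rotation": [0,0,0]},
    {"dp": [0,5,0],"rotation": [0,0,0]},
    {"dp": [0,5,0],"rotation": [0,0,0]}
  ]
}}

```text
t: 3.15
eef_pos: [0.4565, -0.0136, 0.045]
ee_rot: [-1.572, 0.003, -3.097]
force: [0.0, -0.3, 0.2]
width: 0.0005
```

>>> {"fn": "move_arm", "kwargs": {
  "deltas": [
    {"dp": [0,4,0],"rotation": [0,0,0]},
    {"dp": [0,2,0],"rotation": [0,0,0]}
  ]
}}

```text
t: 3.32
eef_pos: [0.4561, -0.0137, 0.0376]
ee_rot: [-1.572, 0.002, -3.097]
force: [-0.1, -0.6, -1.2]
width: 0.0005
```

```bash
python3 - <<'E'
from h import *
show(); f=snap('scene','s4.png'); 
im=f['pixels'][110:230,200:360,::-1];cv2.imwrite('pics/s4c.png',cv2.resize(im,None,fx=5,fy=5,interpolation=cv2.INTER_CUBIC))
show()
g=dict(np.load("pics/s4.png.npz"))
R=Ro.from_euler('xyz',g['rot']).as_matrix();W=cloud(g,g['cam_to_world'])
for v in (168,172,175,178,180,182,184): print(v,[tuple((W[v,u]*1000).round(0).astype(int).tolist()) for u in (292,296,300,305,310)])
E
```

```text
t 3.317 [ 0.4561 -0.0137  0.0376] [-1.5717e+00  1.7000e-03 -3.0971e+00] [-0.1 -0.6 -1.2] 0.0005201573621662407
t 3.367 [ 0.4559 -0.0138  0.0373] [-1.5715e+00  1.1000e-03 -3.0971e+00] [-0.5  0.  -0.4] 0.0002077227454967922
168 [(469, -30, 95), (467, -23, 93), (465, -15, 91), (466, -7, 90), (318, 35, -1)]
172 [(469, -31, 87), (468, -23, 85), (466, -16, 83), (467, -7, 82), (337, 30, 1)]
175 [(469, -31, 81), (469, -24, 80), (468, -16, 78), (467, -7, 76), (445, 7, 60)]
178 [(468, -31, 74), (468, -24, 73), (467, -17, 71), (464, -7, 68), (454, 4, 60)]
180 [(455, -29, 62), (464, -24, 66), (463, -16, 65), (464, -7, 64), (461, 3, 60)]
182 [(461, -30, 61), (466, -24, 63), (464, -16, 61), (466, -8, 61), (468, 1, 61)]
184 [(460, -30, 57), (469, -25, 61), (471, -18, 61), (473, -9, 61), (474, 0, 60)]
```

View pics/s4c.png

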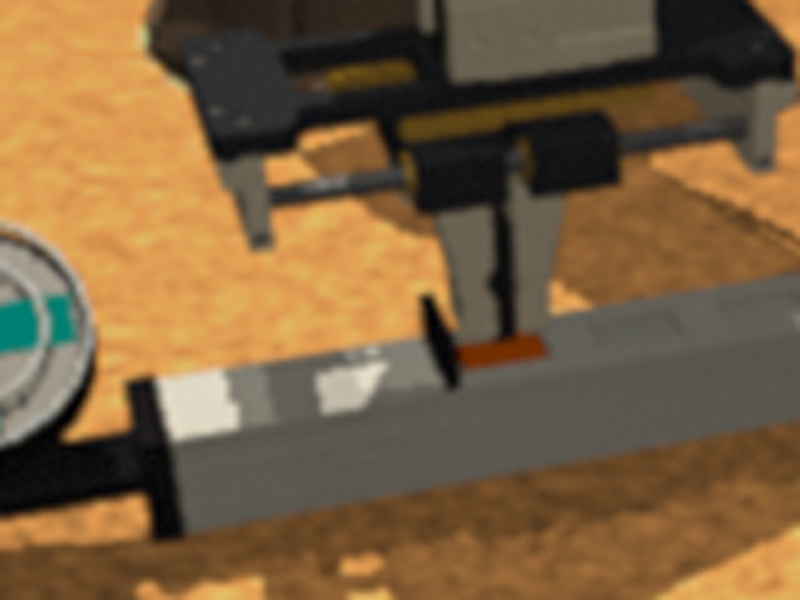

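The fingertips are now right over the button and just clear of the plate. Now I press.

>>> {"fn": "move_arm", "kwargs": {
  "deltas": [
    {"dp": [0,3,0],"rotation": [0,0,0]},
    {"dp": [0,2,0],"rotation": [0,0,0]},
    {"dp": [0,0,0],"rotation": [0,0,0]}
  ]
}}

```text
t: 3.62
eef_pos: [0.4562, -0.0138, 0.0322]
ee_rot: [-1.571, 0.001, -3.097]
force: [-0.9, 0.8, 3.7]
width: 0.0002
```

>>> {"fn": "move_arm", "kwargs": {
  "deltas": [
    {"dp": [0,2,0],"rotation": [0,0,0]},
    {"dp": [0,2,0],"rotation": [0,0,0]},
    {"dp": [0,0,0],"rotation": [0,0,0]}
  ]
}}

```text
t: 3.87
eef_pos: [0.4562, -0.0138, 0.0283]
ee_rot: [-1.571, 0.002, -3.097]
force: [-2.0, 0.5, 4.7]
width: 0.0004
```

>>> {"fn": "move_arm", "kwargs": {
  "deltas": [
    {"dp": [0,1.5,0],"rotation": [0,0,0]},
    {"dp": [0,0,0],"rotation": [0,0,0]}
  ]
}}

```text
t: 4.03
eef_pos: [0.4563, -0.0137, 0.0272]
ee_rot: [-1.571, 0.002, -3.096]
force: [-2.1, 1.6, 4.8]
width: 0.0002
```

```bash
python3 - <<'E'
from h import *
show(); f=snap('scene','s5.png'); w=snap('wrist','w5.png')
im=f['pixels'][110:230,200:360,::-1];cv2.imwrite('pics/s5c.png',cv2.resize(im,None,fx=5,fy=5,interpolation=cv2.INTER_CUBIC))
show()
E
```

```text
t 4.033 [ 0.4563 -0.0137  0.0272] [-1.5712e+00  1.8000e-03 -3.0963e+00] [-2.1  1.6  4.8] 0.00016170290998175234
t 4.133 [ 0.4562 -0.0137  0.0273] [-1.5712e+00  1.8000e-03 -3.0964e+00] [-2.   1.   4.6] 0.00031513462463742784
```

View pics/s5c.png

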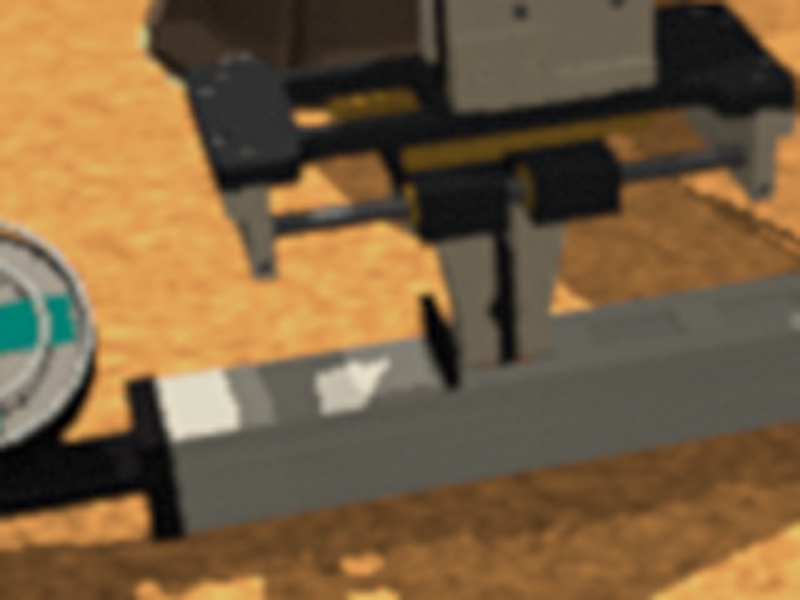

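The button is flush: no orange shows around the fingertips, and the force is about 5 N. Now I push towards -y (+z in the tool frame).

>>> {"fn": "move_arm", "kwargs": {
  "deltas": [
    {"dp": [0,0.3,2.5],"rotation": [0,0,0]},
    {"dp": [0,0.3,2.5],"rotation": [0,0,0]},
    {"dp": [0,0.3,2.5],"rotation": [0,0,0]}
  ]
}}

```text
t: 4.38
eef_pos: [0.4578, -0.0197, 0.0276]
ee_rot: [-1.573, 0.005, -3.096]
force: [-4.3, 4.0, 9.6]
width: 0.0005
```

>>> {"fn": "move_arm", "kwargs": {
  "deltas": [
    {"dp": [0,0.2,2.5],"rotation": [0,0,0]},
    {"dp": [0,0.2,2.5],"rotation": [0,0,0]}
  ]
}}

```text
t: 4.55
eef_pos: [0.4595, -0.0237, 0.0281]
ee_rot: [-1.575, 0.008, -3.095]
force: [-0.6, 2.9, 4.1]
width: 0.0005
```

```bash
python3 - <<'E'
from h import *
show(); f=snap('scene','s6.png')
im=f['pixels'][110:230,200:360,::-1];cv2.imwrite('pics/s6c.png',cv2.resize(im,None,fx=5,fy=5,interpolation=cv2.INTER_CUBIC))
show()
E
```

```text
t 4.55 [ 0.4595 -0.0237  0.0281] [-1.5752  0.0078 -3.095 ] [-0.6  2.9  4.1] 0.0004671992075752543
t 4.6 [ 0.4595 -0.024   0.0281] [-1.5751  0.0079 -3.0951] [-0.4  2.   4.8] 0.0006071169758782686
```

View pics/s6c.png

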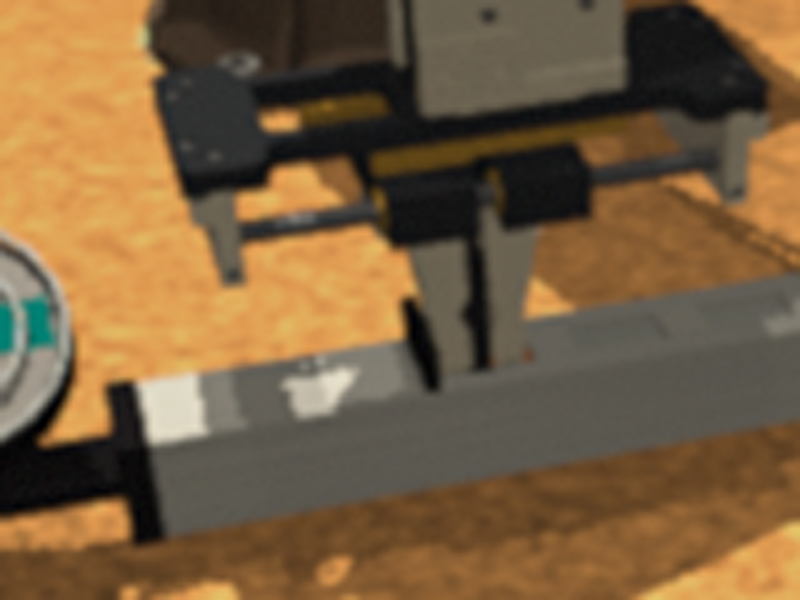

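>>> {"fn": "move_arm", "kwargs": {
  "deltas": [
    {"dp": [1,0.8,2.5],"rotation": [0.2,0,-0.3]},
    {"dp": [1,0.6,2.5],"rotation": [0.1,0,-0.2]},
    {"dp": [0.5,0.5,2.5],"rotation": [0,0,0]}
  ]
}}

```text
t: 4.85
eef_pos: [0.4598, -0.0273, 0.0278]
ee_rot: [-1.576, 0.005, -3.096]
force: [-8.9, 15.7, 14.9]
width: 0.0007
```

>>> {"fn": "move_arm", "kwargs": {
  "deltas": [
    {"dp": [0.4,0.3,3],"rotation": [0,0,0]},
    {"dp": [0.3,0.3,3],"rotation": [0,0,0]},
    {"dp": [0,0,0],"rotation": [0,0,0]}
  ]
}}

```text
t: 5.1
eef_pos: [0.4601, -0.03, 0.0279]
ee_rot: [-1.581, 0.007, -3.097]
force: [0.1, -2.2, 1.3]
width: 0.0007
```

```bash
python3 - <<'E'
from h import *
show(); f=snap('scene','s7.png');snap('top','t7.png')
im=f['pixels'][110:230,200:360,::-1];cv2.imwrite('pics/s7c.png',cv2.resize(im,None,fx=5,fy=5,interpolation=cv2.INTER_CUBIC))
show()
E
```

```text
t 5.1 [ 0.4601 -0.03    0.0279] [-1.5806  0.0072 -3.0968] [ 0.1 -2.2  1.3] 0.00066842984985893
t 5.2 [ 0.4601 -0.03    0.0279] [-1.5803  0.0072 -3.0969] [-0.9  1.5  3.5] 0.00013249197873541746
```

View pics/s7c.png

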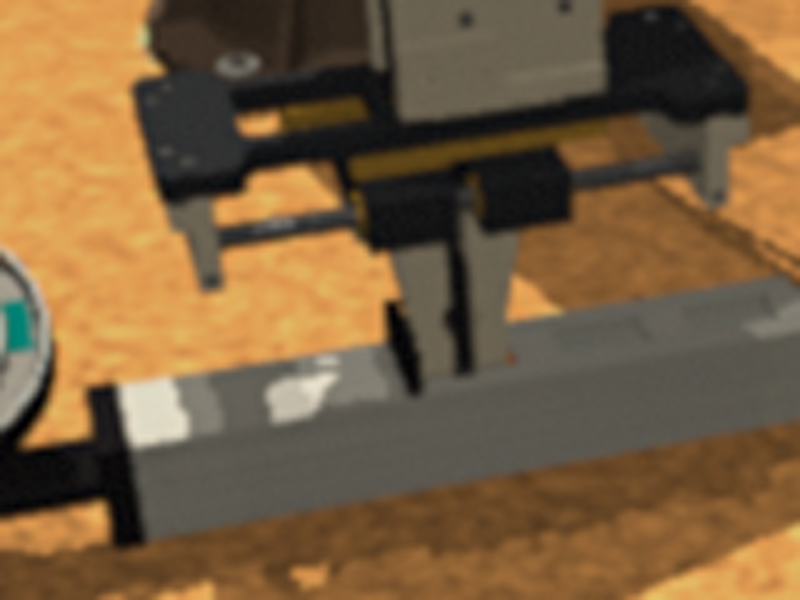

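View pics/t7.png

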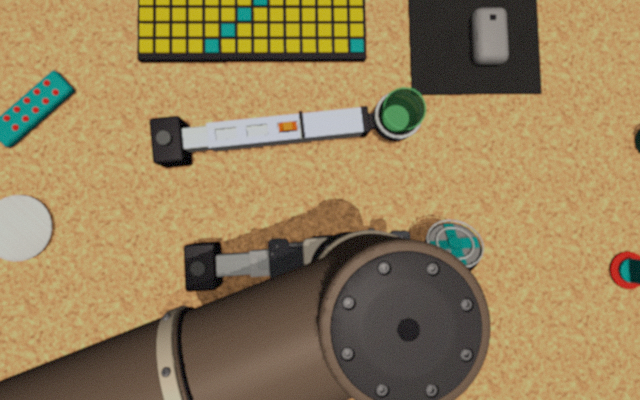

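```bash
cat >> h.py <<'E'
def travel(fn):
    def c(fn):
        f=dict(np.load(f"pics/{fn}.npz")); W=cloud(f,f['cam_to_world']);p=f['pixels'].astype(int)
        m=(p[...,1]-p[...,0]>40)&(p[...,2]-p[...,0]>40)&(abs(W[...,0]-.47)<.06)&(W[...,1]<-.1)&(W[...,1]>-.33)&(W[...,2]>.08)
        P=W[m]; d=P[:,:2]@np.array([.046,-.999]); 
        k=(abs(W[...,0]-.47)<.06)&(W[...,1]<-.15)&(W[...,1]>-.33)&(W[...,2]>.085); e=W[k][:,:2]@np.array([.046,-.999])
        return np.array([d.mean(),np.percentile(e,99)])
    a=c(fn)-c(fn[0]+'0.png'); print('travel mean,far edge',a.round(4))
E
python3 - <<'E'
from h import *
for n in ('s1','s5','s6','s7'): travel(n+'.png')
rows([.4585,-.042,.0278],n=1,step=3)
E
```

```text
travel mean,far edge [ 0.0001 -0.0002]
travel mean,far edge [ 0.0001 -0.0001]
travel mean,far edge [0.007  0.0068]
travel mean,far edge [0.0138 0.0132]
dp [0.5, -0.0, 3.0] rot [0.55, -0.04, -0.41]
left 0.009075551709361621
```

The travel is 13.8 mm, so the wall now holds the button down. I carry on pushing.

>>> {"fn": "move_arm", "kwargs": {
  "deltas": [
    {"dp": [0.6,-0.2,4],"rotation": [0.5,0,-0.4]},
    {"dp": [0.4,-0.2,4],"rotation": [0.1,0,0]},
    {"dp": [0.3,0,4],"rotation": [0.1,0,0]}
  ]
}}

```text
t: 5.45
eef_pos: [0.4603, -0.0413, 0.0279]
ee_rot: [-1.568, 0.001, -3.097]
force: [-1.5, 4.1, 4.7]
width: 0.0005
```

>>> {"fn": "move_arm", "kwargs": {
  "deltas": [
    {"dp": [0.3,0,4],"rotation": [0.1,0,-0.1]},
    {"dp": [0.3,0,4],"rotation": [0.1,0,0]},
    {"dp": [0,0,0],"rotation": [0,0,0]}
  ]
}}

```text
t: 5.7
eef_pos: [0.4606, -0.0502, 0.0279]
ee_rot: [-1.564, -0.001, -3.097]
force: [-0.4, 2.8, 4.0]
width: 0.0002
```

```bash
python3 - <<'E'
from h import *
show(); f=snap('scene','s8.png');travel('s8.png')
im=f['pixels'][110:230,200:360,::-1];cv2.imwrite('pics/s8c.png',cv2.resize(im,None,fx=5,fy=5,interpolation=cv2.INTER_CUBIC))
show()
E
```

```text
t 5.7 [ 0.4606 -0.0502  0.0279] [-1.5643e+00 -7.0000e-04 -3.0969e+00] [-0.4  2.8  4. ] 0.00021630716892430277
travel mean,far edge [0.0326 0.0326]
t 5.75 [ 0.4606 -0.0501  0.0279] [-1.5643e+00 -7.0000e-04 -3.0971e+00] [-0.1  1.5  3. ] 0.0005117721055834953
```

View pics/s8c.png

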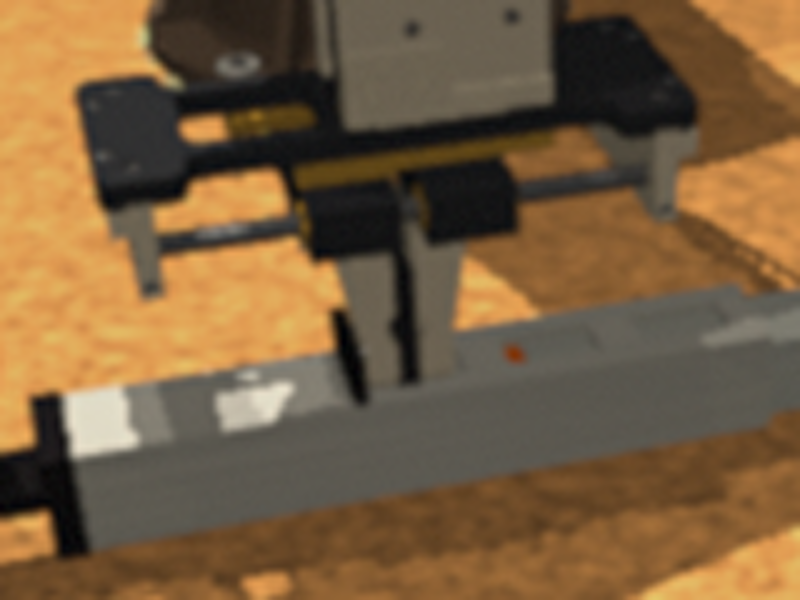

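Travel is 32.6 mm and orange is starting to show in the next hole.

>>> {"fn": "move_arm", "kwargs": {
  "deltas": [
    {"dp": [0.4,0,4],"rotation": [-0.3,0,0]},
    {"dp": [0.3,0,4],"rotation": [0,0,0]},
    {"dp": [0.3,0,3],"rotation": [0,0,0]},
    {"dp": [0,0,0],"rotation": [0,0,0]}
  ]
}}

```text
t: 6.08
eef_pos: [0.4607, -0.0623, 0.028]
ee_rot: [-1.569, -0.0, -3.097]
force: [0.4, 0.5, 1.5]
width: 0.0006
```

```bash
python3 - <<'E'
from h import *
show(); f=snap('scene','s9.png');travel('s9.png')
im=f['pixels'][110:230,200:360,::-1];cv2.imwrite('pics/s9c.png',cv2.resize(im,None,fx=5,fy=5,interpolation=cv2.INTER_CUBIC))
show()
E
```

```text
t 6.083 [ 0.4607 -0.0623  0.028 ] [-1.5688 -0.     -3.0969] [0.4 0.5 1.5] 0.0005806898213202769
travel mean,far edge [0.0455 0.0449]
t 6.133 [ 0.4606 -0.0623  0.028 ] [-1.5688e+00 -2.0000e-04 -3.0971e+00] [-0.3 -0.5  1.4] 0.0005906002514723776
```

View pics/s9c.png

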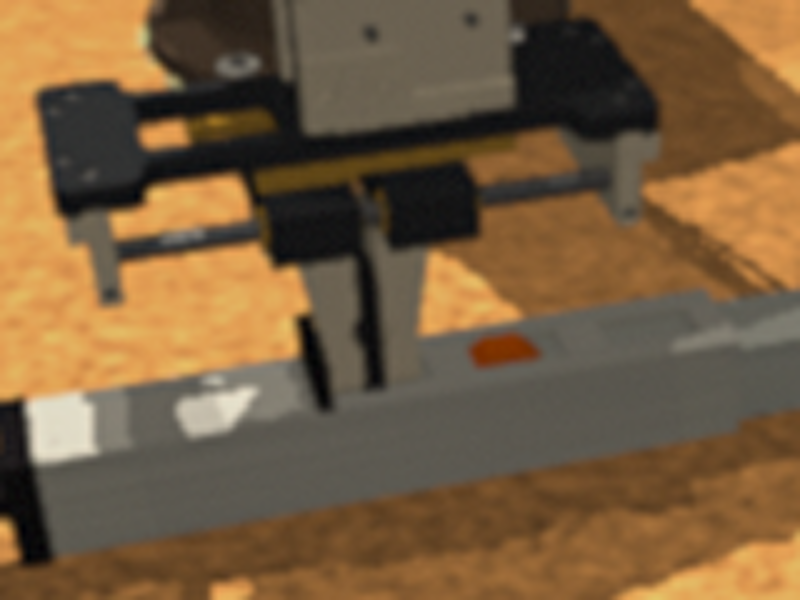

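Travel is about 45.3 mm with the button partly up, so roughly 4 mm remain.

>>> {"fn": "move_arm", "kwargs": {
  "deltas": [
    {"dp": [0.2,0,2],"rotation": [0,0,0]},
    {"dp": [0.1,0,1.5],"rotation": [0,0,0]},
    {"dp": [0,0,0],"rotation": [0,0,0]}
  ]
}}

```text
t: 6.38
eef_pos: [0.4606, -0.0663, 0.028]
ee_rot: [-1.568, 0.0, -3.097]
force: [0.6, 0.0, 1.1]
width: 0.0001
```

```bash
python3 - <<'E'
from h import *
show(); f=snap('scene','s10.png');
import shutil
travel('s10.png')
im=f['pixels'][110:230,200:360,::-1];cv2.imwrite('pics/s10c.png',cv2.resize(im,None,fx=5,fy=5,interpolation=cv2.INTER_CUBIC))
show()
E
```

```text
t 6.383 [ 0.4606 -0.0663  0.028 ] [-1.5684e+00  1.0000e-04 -3.0973e+00] [0.6 0.  1.1] 0.0001447538743977568
travel mean,far edge [0.0494 0.0486]
t 6.433 [ 0.4605 -0.0663  0.028 ] [-1.5683 -0.     -3.0972] [-0.1 -0.6  1.1] 0.0006246917663570521
```

View pics/s10c.png

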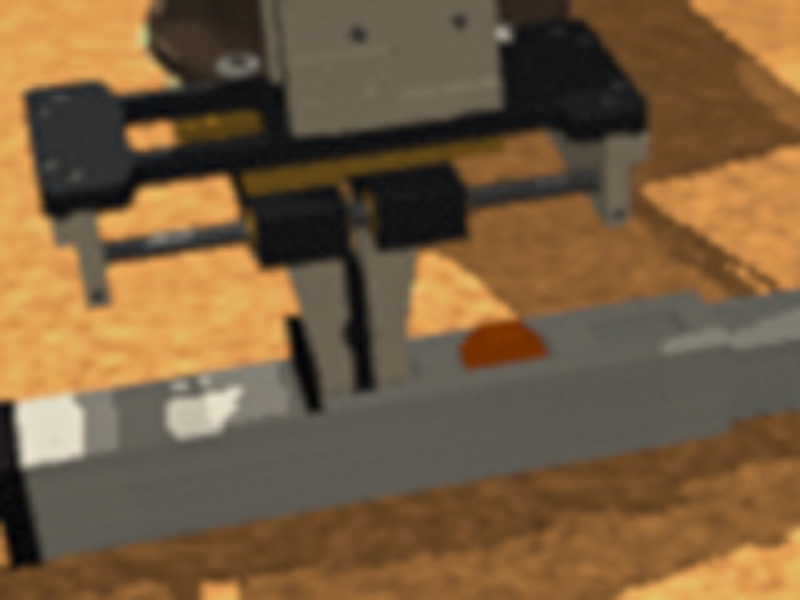

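The button has snapped up at about 49 mm of travel. I back off the plate by a hair and lift away.

>>> {"fn": "move_arm", "kwargs": {
  "deltas": [
    {"dp": [0,-3,-1],"rotation": [0,0,0]},
    {"dp": [0,-8,-1],"rotation": [0,0,0]},
    {"dp": [0,-20,0],"rotation": [0,0,0]},
    {"dp": [0,-30,0],"rotation": [0,0,0]},
    {"dp": [0,-30,0],"rotation": [0,0,0]}
  ]
}}

```text
t: 6.85
eef_pos: [0.4531, -0.0652, 0.1168]
ee_rot: [-1.565, -0.018, -3.099]
force: [1.5, 0.1, 0.6]
width: 0.0005
```

>>> {"fn": "move_arm", "kwargs": {
  "deltas": [
    {"dp": [0,-30,-30],"rotation": [0,0,0]},
    {"dp": [0,-20,-40],"rotation": [0,0,0]},
    {"dp": [0,0,-40],"rotation": [0,0,0]},
    {"dp": [0,0,-40],"rotation": [0,0,0]},
    {"dp": [0,0,-40],"rotation": [0,0,0]}
  ]
}}

```text
t: 7.27
eef_pos: [0.4468, 0.1238, 0.1773]
ee_rot: [-1.569, -0.008, -3.109]
force: [2.1, -0.3, -0.0]
width: 0.0002
```

>>> {"fn": "move_arm", "kwargs": {
  "deltas": [
    {"dp": [0,0,-40],"rotation": [0,0,0]},
    {"dp": [0,0,-40],"rotation": [0,0,0]},
    {"dp": [0,0,-20],"rotation": [0,0,0]},
    {"dp": [0,0,0],"rotation": [0,0,0]},
    {"dp": [0,0,0],"rotation": [0,0,0]}
  ]
}}

```text
t: 7.68
eef_pos: [0.44, 0.2351, 0.1814]
ee_rot: [-1.571, -0.006, -3.101]
force: [0.0, -0.2, 0.3]
width: 0.0005
```

```bash
python3 - <<'E'
from h import *
show(); f=snap('scene','s11.png');t=snap('top','t11.png')
travel('s11.png');travel('t11.png'); show()
p=t['pixels'];cv2.imwrite('pics/t11c.png',cv2.resize(p[80:300,140:500,::-1],None,fx=2.2,fy=2.2,interpolation=cv2.INTER_CUBIC))
E
```

```text
t 7.683 [0.44   0.2351 0.1814] [-1.5712 -0.0057 -3.1011] [ 0.  -0.2  0.3] 0.0005452316152435946
travel mean,far edge [0.0493 0.0491]
travel mean,far edge [0.0488 0.049 ]
t 7.783 [0.4404 0.2339 0.1813] [-1.5713 -0.0055 -3.1028] [-0.2  0.4  0.4] 0.000626891112201538
```

View pics/t11c.png

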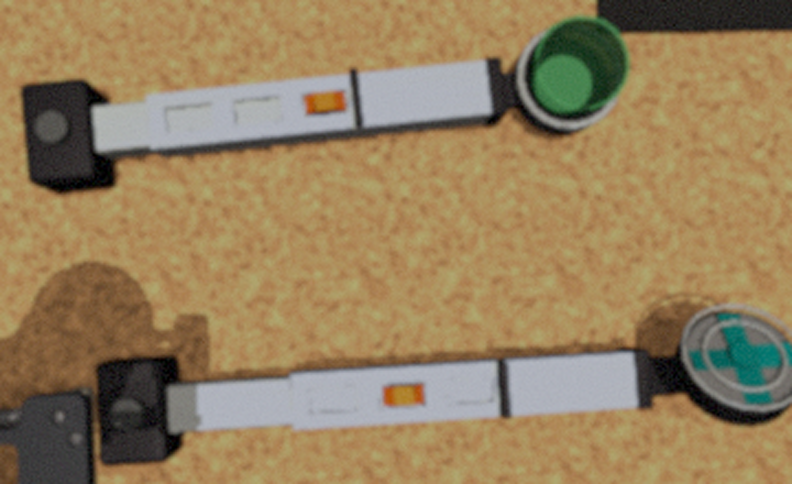

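View pics/s11.png

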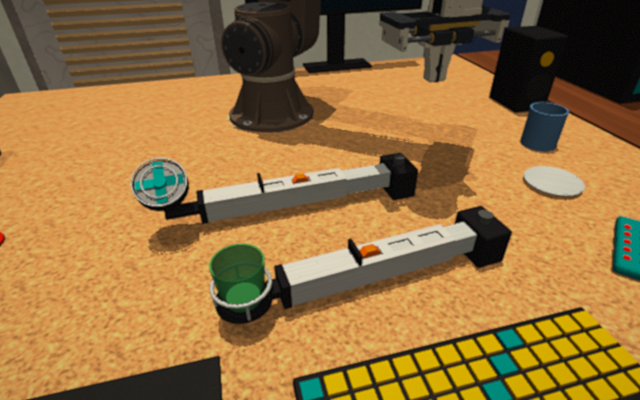

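In the top crop, the fan arm's button at (405,395) stands in the second hole, with the first hole now empty at (470,390). The cup arm hasn't changed, and the robot is touching nothing. I'm handing in.

```bash
python3 - <<'E'
from h import *
print(arm.job_done())
E
```

```text
the job is handed in; nothing more can be done
None
```

The fan arm is one hole longer. I pressed its button flush with the shut fingertips (about 5 N), then pushed the thumb plate towards the fan until the button snapped up in the next hole. I then lifted the hand clear and handed in at about 7.8 s.

- **Travel:** the last checks gave about 49 mm from both the scene and top cameras. That is within the 2 mm play around 50 mm. The button stands up in the second hole.
- **Cup arm:** it looks unchanged in the last images.
- **Contact:** the wrist force was back to about 0, so the robot was touching nothing at hand-in. The largest force I read was about 23 N, for a moment during the push.
- **Disagreement:** the shut fingertips ended about 36 mm above the reported tool point, not at it. The images and the contact force agreed on this, so I set the pressing depth by force and images.

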